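# Close the name-badge press on its keyed die cap

## Task

Load and work the badge press: set the notched die cap on the lower die so that its notches drop over the two lugs and it sits flat, and let go of it. Then, with the gripper's fingers, press the spring pedal gently down to its stop and lean on it there with about 20 N (under 15 N does not crimp, 40 N bends it) for a second, and let it come all the way up again; the cap stays seated. Leave the round die cap and the other desk things where they are.

Things in the scene. Friction and masses are not known exactly. Their poses are not given: they have to be found in the camera images.
- die_top (a point): Centre of the top face of the press's fixed lower die, an 80 (x) by 60 (y) mm steel block, 40 mm above the table; +z up, +x from the pedal to the back of the press. Two lugs stand on it, 10 mm tall, 10 mm long in x, centred at x = -33 mm (wide lug, 16 mm in y) and x = +33 mm (narrow lug, 8 mm in y). The press stands on a grey plate 12 mm thick, x -175 to +145 mm, y +-65 mm.
- wide_lug (a point): Middle of the top of the wide lug (16 mm in y, 10 mm in x, 10 mm tall), at the pedal end of the lower die, 50 mm above the table.
- platen_hinge (a point): Hinge of the platen, 110 mm in +x from the die's centre, 93 mm above the table, between two 102 mm tall cheeks at y = +-47 mm. At rest the platen arm stands up, leaning back, its top 235 mm above the table. It swings down over the die as the pedal goes down; at the stop it lies on the seated cap and reaches to x = -28 mm from the die's centre: keep the hand off the die while pressing.
- cap_grip (a point): The notched die cap (loose, 0.2 to 0.4 kg): centre of its black grip bar, on the cap's vertical axis, 34 mm above its underside (z up). Bar 40 mm (own x) by 24 mm (own y) by 40 mm tall, from 12 to 52 mm above the underside; take it across the 24 mm, fingertips above the plate below it. Seated, the underside lies on the die top and this point is 34 mm above die_top; riding on the lugs it is 44 mm above.
- cap_wide_notch (a point): Middle of the wide notch of the notched cap, at its own -x end, 33 mm from its axis, 6 mm above its underside. The cap's foot is a steel plate 76 (own x) by 56 (own y) by 12 mm; an open notch 11.5 mm deep is cut through the middle of each short end, 19 mm wide at -x, 11 mm wide at +x: 1.5 mm clearance at each face of the lugs. It fits one way round only, own x along the die's x.
- spare_grip (a point): A spare die cap, not for this job: the same black grip bar on a plain round steel foot, 70 mm diameter, no notches. Point half-way up the grip bar, 34 mm above its underside. Leave it.
- pedal_pad (a point): Point to press: on top of the pedal's black rubber tread (70 by 80 mm, 6 mm thick), centre line, 90 mm from the hinge. Pedal: steel plate 84 mm wide, 110 mm long, hinged at x = -50 mm from the die's centre, reaching to -x. At rest it slopes up at 0.35 rad, this point 60 mm above the table and 133 mm in -x from the die's centre; at the stop it lies level, 30 mm above the table and 140 mm from it.
- pedal (a joint): Pedal angle, rad: 0 at rest (up), 0.35 at the stop (down). Its spring resists with about 6 N at the pad at first and 10 to 12 N just before the stop, and lifts it again when let go; the stop is hard, and the rubber tread yields 1 mm per 12 N.
- bell: Chrome desk bell on a black foot, 84 mm diameter, 57 mm tall, loose; origin at the centre of its underside. Leave it.
- pot: Black pen pot, 84 mm diameter at the rim, 100 mm tall with pens to 155 mm, loose; origin at the centre of its underside. Leave it.
- bottle: White pump bottle, 55 by 75 mm, 204 mm tall, loose; origin at the centre of its underside. Leave it.
- stapler: Black stapler, 150 mm long (x), 38 mm wide, 60 mm tall, loose; origin at the centre of its underside. Leave it.
Mind the look-alikes: they are no part of the job. Leave any purple look-alike of the part that bears cap_grip alone.

How it is judged (in metres and radians):
On the way, in this order (a step that is already met when the one before it is completed fails the run):
1. the notched cap sits down over both lugs and is let go (z of cap_grip in the frame of die_top between 0.031 and 0.037 m and horizontal distance between cap_grip and die_top below 0.005 m and angle between the x axis of cap_grip and the x axis of die_top, either way round below 0.12 rad and angle between cap_grip's own z axis and vertical below 0.06 rad and contact force between the fingers and cap below 0.3 N), for 0.3 s.
2. with the cap seated, the pedal is pressed to its stop by the fingers with more than 14 N (z of cap_grip in the frame of die_top between 0.031 and 0.037 m and horizontal distance between cap_grip and die_top below 0.005 m and angle between the x axis of cap_grip and the x axis of die_top, either way round below 0.12 rad and angle between cap_grip's own z axis and vertical below 0.06 rad and value of joint pedal above 0.335 rad and contact force between the fingers and pedal above 14 N), for 0.5 s.
At the end, for the whole second after the job is handed in: The notched cap rests flat on the lower die over both lugs (grip point within 5 mm of the die's axis, 31 to 37 mm above its top, in line to 0.12 rad, tilted under 0.06 rad), at rest, and the pedal is up again (below 0.04 rad) (z of cap_grip in the frame of die_top between 0.031 and 0.037 m and horizontal distance between cap_grip and die_top below 0.005 m and angle between the x axis of cap_grip and the x axis of die_top, either way round below 0.12 rad and angle between cap_grip's own z axis and vertical below 0.06 rad and value of joint pedal below 0.04 rad and linear speed of cap below 0.02 m/s); the robot touches nothing.
It fails at once if the pedal is pressed with more than 40 N (contact force between any of the arm, the fingers and pedal above 40 N).
It fails at once if the round die cap, bell, pen pot, pump bottle or stapler is moved by more than 30 mm (distance of any of spare_grip, bell, pot, bottle, stapler from where it was at the start of the episode above 0.03 m).
It also fails if it takes over 58 s, if anything falls off the work surface, if the arm or the gripper's body presses on something with over 40 N, if the wrist force passes 120 N, or if a joint passes its speed limit or range.

## Robot

A 6-joint arm with a two-finger parallel gripper is mounted at the origin on the work surface. World frame = base frame: x ahead of the robot, y to its left, z up, the work surface at z = 0. Lengths are in mm, angles in rad, forces in N, time in s.
With the tool pointing down it reaches from about 300 to 775 mm from the base axis. Payload 14.6 kg.
Tool frame: the origin (TCP) lies at the very end of the fingers, on their centre line; the grasp point (between the pads) lies 19 mm behind it; z points along the fingers, y is the line along which they close (so a half turn about z gives the same grasp; the last joint's range is limited). The gripper opens to 94 mm and grips with 3 to 60 N. Pads are 16 mm wide; open, the fingers measure 119 mm over their backs; the gripper's body (75 mm by 177 mm) begins 78 mm behind the grasp point.
Start: joints at [1.046, 0.3, 1.521, -0, 1.321, -0.067], TCP at [243.083, 493.356, 205.446] pointing down, gripper open.
Joint ranges: [-3.03, 3.03], [-0.79, 2.21], [0.23, 2.52], [-1.04, 4.18], [0, 3.07], [-2.55, 2.55]. Speed limits (rad/s): [2.22, 2.22, 2.57, 3.14, 3.14, 3.14].

## Interface

Orientations are given as [roll, pitch, yaw] about the fixed x, y, z axes, in that order (R = Rz(yaw) Ry(pitch) Rx(roll)).
In Python, from cell import manip, eyes, ticket gives the robot as it stands. The module is installed in compiled form; this text tells all that it offers.
- The arm moves only by the tool arm_command, never from a script. Its argument "plan" is a list of rows, each a list of 5 numbers: the opening, from -1 (shut) to 1 (fully open), then the shift along the tool's x, y, z in m, then the turn about the tool's z in rad. In form: [[jaw, dx, dy, dz, roll], ...]. A call has 1 to 20 rows; each row shifts and turns the commanded pose from where the row before left it, along the tool's axes as they then stand; what a row does not reach is not made up. A row lasts 1/8 s, in which the tool goes at most 62.5 mm and 10.7 degrees, less where a joint would pass 70% of its speed; a pose out of reach is approached as far as the arm can. A call is refused whole if a number of a shift passes 0.0625 or a number of a turn 0.188, either way. A call with a gripper value outside its range is refused whole. The fingers move at their own pace and stop on an object; "newtons" is the grip in N (left out, the last holds). Time passes only in rows, so rows that do not move let the fingers close. It gives the time, the measured TCP pose, the force, the opening and the grip force at its end, in the units of the state.
- manip.read_state(): the state, without advancing time (a new reading comes with each control period).
- eyes.camera(name): name is "scene" or "top" or "wrist"; returns a dict with "img" (480x640x3 uint8, blue, green, red), "z_map" (480x640 float32, mm along the optical axis (not along the pixel's ray), 0 where there is no reading), "fx", "fy", "cx", "cy" (pixels), "eye" and "orientation" of the camera in the world. Camera axes: x right, y down, z forward; pixel columns grow to the right and rows downward; lengths in mm; the calibration is good to about 2 mm. A picture is of the moment at which its call begins.
- ticket.sign_off(): hands the job in; it is judged then, once.
The state is a dict: "clock": time; "joints": joint angles; "qd": joint speeds; "effort": joint torques, N m; "eef_pos": TCP position; "eef_rot": TCP orientation; "wrist_force": force on the tool from outside, world axes, zero at the start; "moment": the same for the moment, N m; "finger_gap": finger opening in mm; "finger_force": force on a finger pad.
Only numpy, scipy, OpenCV 4.12 (cv2) and the standard library are available. Lean on these libraries where they do the work, as an engineer would, in place of code of your own. Each camera call takes 0.05 s, during which the arm holds its last target. There are 200 camera calls.

## Working session

There is one attempt and no reset: what is moved stays moved. The work goes in short steps, Python scripts to look and compute and a tool call to move; the robot and the scene stay as the last step left them, time stands still between calls to the robot, and variables do not carry over. Pictures are saved under pics/ and viewed, at most 10 in all, crops included, and the job is handed in when it is done.

Besides the shell and the picture viewer there is one more tool, called after "Call:" in YAML: its name, and indented under it one key for each argument. arm_command: Moves the arm, as the interface text tells. Its arguments: {"type":"object","properties":{"plan":{"type":"array"},"newtons":{"type":"number"}},"required":["plan"]}

```bash
mkdir -p pics; cat > h.py <<'E'
import numpy as np, cv2
from cell import manip, eyes, ticket
from scipy.spatial.transform import Rotation as R
def cam(n):
    c=eyes.camera(n); np.savez('last_'+n,**{k:v for k,v in c.items()}); return c
def rot(c):
    o=np.array(c['orientation'],float)
    if o.shape==(3,3): return o
    return R.from_euler('xyz',o).as_matrix()
def cloud(c):
    z=c['z_map'].astype(float); v,u=np.mgrid[:480,:640]
    P=np.stack([(u-c['cx'])/c['fx']*z,(v-c['cy'])/c['fy']*z,z],-1)
    W=P@rot(c).T+np.array(c['eye'],float); W[z==0]=np.nan; return W
def ray(c,u,v,h):
    d=rot(c)@np.array([(u-c['cx'])/c['fx'],(v-c['cy'])/c['fy'],1]); e=np.array(c['eye'],float)
    return e+d*(h-e[2])/d[2]
E
python3 - <<'E'
from h import *
for n in ('top','scene'):
    c=cam(n); cv2.imwrite(f'pics/{n}1.png',c['img']); print(n,c['eye'],c['orientation'],c['fx'],c['cx'],c['cy'])
s=manip.read_state(); print(s['clock'],s['eef_pos'],s['eef_rot'],s['finger_gap'],s['wrist_force'])
E
```

```text
top [ 398.51932655  -26.00339189 1172.45899843] [-2.99089282  0.01668836 -1.57596533] 506.20129538266804 320.1768966401651 235.52343694344108
scene [1537.30281731  330.34571029 1149.68237451] [-2.37177418 -0.01924734  1.93026749] 555.7738551974816 319.81838273556804 241.96719509482938
0.1 [242.96302307 493.16569023 204.95801683] [-3.14057731e+00 -7.16285100e-05  2.68380616e+00] 94.00363574952414 [ 0.68749612  0.22085838 -0.61423591]
```

View pics/top1.png

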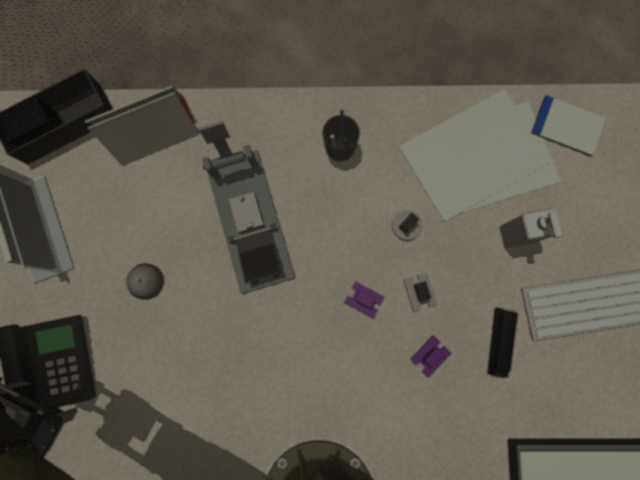

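View pics/scene1.png

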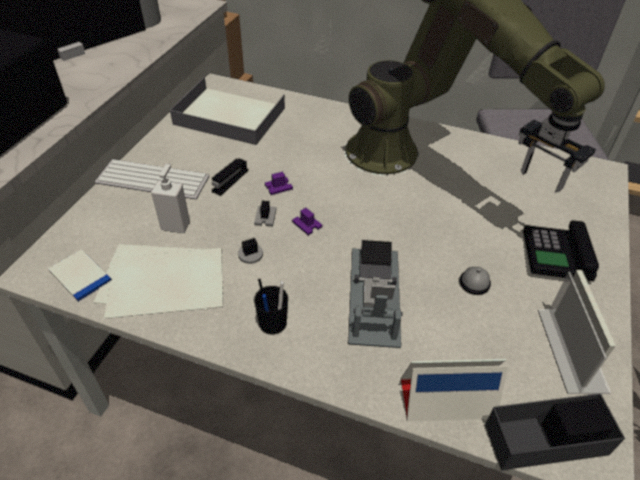

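The top view shows the press at (250,220), with its pedal end at the bottom at (262,262). The notched steel cap is at (420,292), the round spare at (407,225), and the purple look-alikes at (365,298) and (431,356). The scene view agrees.

```bash
python3 - <<'E'
from h import *
c=np.load('last_top.npz'); W=cloud(c); I=c['img']
def rep(name,box,lo,hi):
    u0,u1,v0,v1=box; m=np.zeros((480,640),bool); m[v0:v1,u0:u1]=1
    m&=(W[...,2]>lo)&(W[...,2]<hi)
    v,u=np.nonzero(m); r=cv2.minAreaRect(W[m][:,:2].astype(np.float32)); print(name,m.sum(),W[m].mean(0).round(1),'rect',np.round(r,1) if 0 else r)
print('table',np.nanmedian(W[330:420,250:300,2]))
rep('capfoot',(400,442,265,315),6,22)
rep('capgrip',(400,442,265,315),35,70)
rep('die',(220,275,180,235),36,46)
rep('plate',(195,300,140,300),7,17)
rep('pedal',(225,300,225,300),25,75)
rep('sparegrip',(390,425,205,245),35,70)
a=cv2.resize(I[260:320,390:450],(400,400),interpolation=cv2.INTER_CUBIC)
b=cv2.resize(I[140:300,195:305],None,fx=3.6,fy=3.6,interpolation=cv2.INTER_CUBIC)
o=np.zeros((576,800,3),np.uint8); o[:400,:400]=a; o[:576,400:796]=b
cv2.imwrite('pics/crop1.png',cv2.convertScaleAbs(o,alpha=1.6))
E
```

```text
table 1.0601704391407338
capfoot 556 [ 444.4 -232.1   12.7] rect ((449.4035949707031, -240.66513061523438), (85.75604248046875, 111.93086242675781), 89.09880065917969)
capgrip 222 [ 443.8 -233.    51.7] rect ((444.2484436035156, -234.4903106689453), (39.89508819580078, 24.771648406982422), 15.811416625976562)
die 841 [627.6 161.7  40.5] rect ((622.854736328125, 148.88290405273438), (98.37638854980469, 82.30188751220703), 16.734004974365234)
plate 3956 [623.4 157.6  12.4] rect ((603.9963989257812, 171.29855346679688), (357.3580322265625, 227.19517517089844), 2.1820485591888428)
pedal 1934 [532.5 134.4  47.8] rect ((534.6102905273438, 141.65267944335938), (134.30120849609375, 113.3960952758789), 8.248515129089355)
sparegrip 202 [ 597.9 -208.3   51.6] rect ((599.0848388671875, -209.38809204101562), (23.79414176940918, 40.52642822265625), 46.32931900024414)
```

View pics/crop1.png

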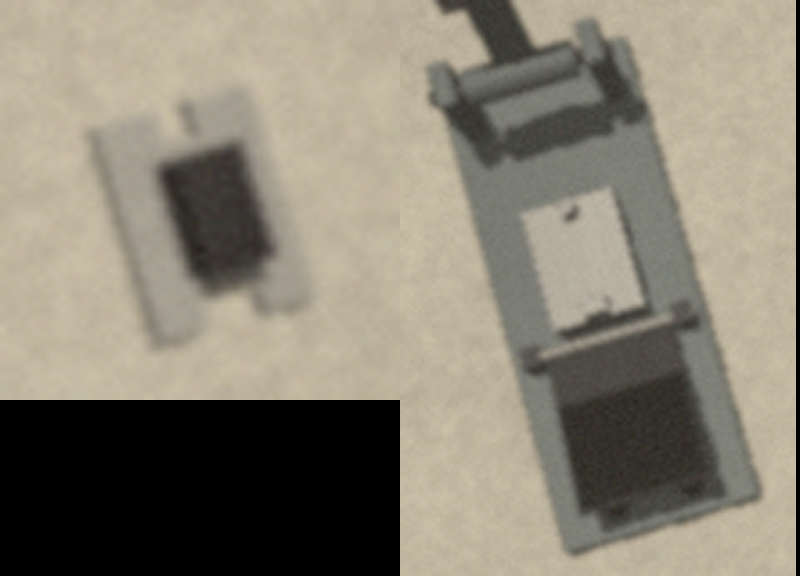

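The crop shows the cap's wide notch at the bottom, towards the robot, so its own +x is world +x at about 0.276 rad. The press has nearly the same yaw. I'll turn the tool to yaw 0.276 (roll +2.408) and then move 754 mm along tool +y to get above the cap.

Call:
arm_command:
  plan:
    - [1,0,0,0,0.172]
    - [1,0,0,0,0.172]
    - [1,0,0,0,0.172]
    - [1,0,0,0,0.172]
    - [1,0,0,0,0.172]
    - [1,0,0,0,0.172]
    - [1,0,0,0,0.172]
    - [1,0,0,0,0.172]
    - [1,0,0,0,0.172]
    - [1,0,0,0,0.172]
    - [1,0,0,0,0.172]
    - [1,0,0,0,0.172]
    - [1,0,0,0,0.172]
    - [1,0,0,0,0.172]
  newtons: 25

```text
clock: 1.85
eef_pos: [243.0, 493.2, 205.1]
eef_rot: [3.141, 0.001, 0.27]
wrist_force: [-0.3, 1.0, -0.4]
finger_gap: 93.7
finger_force: 0.0
```

Call:
arm_command:
  plan:
    - [1,0,0.03,0,0]
    - [1,0,0.05,0,0]
    - [1,0,0.05,0,0]
    - [1,0,0.05,0,0]
    - [1,0,0.05,0,0]
    - [1,0,0.05,0,0]
    - [1,0,0.05,0,0]
    - [1,0,0.05,0,0]
    - [1,0,0.05,0,0]
    - [1,0,0.05,0,0]
    - [1,0,0.05,0,0]
    - [1,0,0.05,0,0]
    - [1,0,0.05,0,0]
    - [1,0,0.05,0,0]
    - [1,0,0.05,0,0]
    - [1,0,0.024,0,0]
    - [1,0,0,0,0]
    - [1,0,0,0,0]

```text
clock: 4.1
eef_pos: [448.2, -231.4, 205.2]
eef_rot: [-3.141, 0.0, 0.276]
wrist_force: [0.9, 0.1, 0.5]
finger_gap: 94.3
finger_force: 0.0
```

```bash
python3 - <<'E'
from h import *
s=manip.read_state(); print(s['clock'],s['eef_pos'],s['eef_rot'])
c=cam('wrist'); cv2.imwrite('pics/w1.png',cv2.convertScaleAbs(c['img'],alpha=1.5)); print(c['eye'],c['orientation'],c['fx'])
W=cloud(c); I=c['img']
m=(W[...,2]>42)&(W[...,2]<60)&(np.hypot(W[...,0]-444,W[...,1]+233)<40)
r=cv2.minAreaRect(W[m][:,:2].astype(np.float32)); print(m.sum(),W[m].mean(0),r)
m=(W[...,2]>7)&(W[...,2]<18)&(np.hypot(W[...,0]-444,W[...,1]+233)<60)
r=cv2.minAreaRect(W[m][:,:2].astype(np.float32)); print(m.sum(),W[m].mean(0),r)
E
```

```text
4.1 [ 448.17650808 -231.40437324  205.23935835] [-3.14106348e+00  3.46048566e-04  2.76094794e-01]
[ 517.06632085 -211.65501997  384.51877043] [ 2.88904826e+00  4.79939728e-04 -1.29356005e+00] 427.35483353402
1513 [ 446.90855689 -232.65253175   51.58613731] ((445.8539123535156, -233.05462646484375), (40.44111251831055, 23.569128036499023), 15.671823501586914)
3366 [ 450.329288   -231.82212624   12.00068721] ((446.0315246582031, -233.09474182128906), (75.89873504638672, 56.07803726196289), 16.052026748657227)
```

View pics/w1.png

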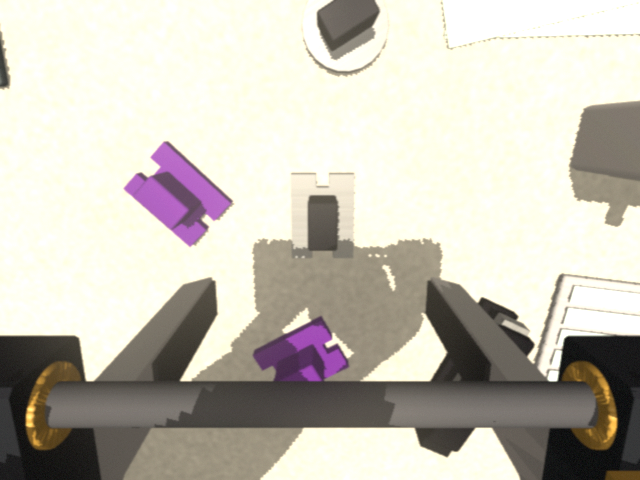

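The wrist view shows the cap at (322,210), with the narrow notch at the far end. The measured foot is 75.9x56.1 mm and the cap sits at (446,-233), yaw 0.277. I'll correct by (-2.6,+1.0) mm in tool axes, go down 188 mm and grip.

Call:
arm_command:
  plan:
    - [1,-0.0026,0.001,0.04,0]
    - [1,0,0,0.05,0]
    - [1,0,0,0.045,0]
    - [1,0,0,0.03,0]
    - [1,0,0,0.015,0]
    - [1,0,0,0.008,0]
    - [1,0,0,0,0]
    - [-1,0,0,0,0]
    - [-1,0,0,0,0]
    - [-1,0,0,0,0]
    - [-1,0,0,0,0]
    - [-1,0,0,0,0]
    - [-1,0,0,0,0]
  newtons: 30

```text
clock: 5.78
eef_pos: [446.2, -233.8, 17.4]
eef_rot: [-3.142, 0.0, 0.276]
wrist_force: [1.0, -0.6, 1.2]
finger_gap: 37.7
finger_force: 0.0
```

```bash
python3 - <<'E'
from h import *
c=np.load('last_top.npz'); W=cloud(c); I=c['img'].astype(int)
g=I.sum(2)
m=np.zeros((480,640),np.uint8); m[185:240,222:280]=1
m&=((W[...,2]>37)&(W[...,2]<55)).astype(np.uint8)
n,l,st,ce=cv2.connectedComponentsWithStats(m)
for k in range(1,n):
    if st[k,4]>20:
        P=W[l==k]; print(st[k],P.mean(0).round(1),cv2.minAreaRect(P[:,:2].astype(np.float32)))
# bright die: colour
m2=np.zeros((480,640),np.uint8); b=g>1.15*np.median(g[200:260,225:232]); m2[185:235,222:270]=b[185:235,222:270]; m2&=(W[...,2]>30)
P=W[m2>0]; print(m2.sum(),P.mean(0),cv2.minAreaRect(P[:,:2].astype(np.float32)))
s=manip.read_state(); print(s['eef_pos'],s['finger_gap'])
E
```

```text
[229 192  34  40 850] [627.4 161.8  41.3] ((627.7753295898438, 161.98550415039062), (80.49504089355469, 60.113365173339844), 16.81285285949707)
839 [627.95768728 162.81491863  40.90035475] ((624.1682739257812, 157.02340698242188), (91.17276763916016, 67.46678161621094), 16.734004974365234)
[ 446.17240106 -233.81604543   17.4356123 ] 37.721055155446244
```

Call:
arm_command:
  plan:
    - [-1,0,0,0,0]
    - [-1,0,0,0,0]
    - [-1,0,0,0,0]
    - [-1,0,0,0,0]
    - [-1,0,0,-0.008,0]
    - [-1,0,0,-0.02,0]
    - [-1,0,0,-0.04,0]
    - [-1,0,0,-0.05,0]
    - [-1,0,0,-0.04,0]
    - [-1,0,0,-0.03,0]
    - [-1,0,0,0,0]

```text
clock: 7.15
eef_pos: [446.8, -234.2, 207.5]
eef_rot: [3.139, -0.003, 0.276]
wrist_force: [0.0, -0.1, -2.3]
finger_gap: 23.8
finger_force: 30.0
```

Call:
arm_command:
  plan:
    - [-1,0.01,-0.015,0,0]
    - [-1,0.02,-0.03,0,0]
    - [-1,0.022,-0.033,0,0]
    - [-1,0.022,-0.033,0,0]
    - [-1,0.022,-0.033,0,0]
    - [-1,0.022,-0.033,0,0]
    - [-1,0.022,-0.033,0,0]
    - [-1,0.022,-0.033,0,0]
    - [-1,0.022,-0.033,0,0]
    - [-1,0.02,-0.03,0,0]
    - [-1,0.012,-0.016,0,-0.017]
    - [-1,0.007,-0.008,0,0]
    - [-1,0,0,0,0]
    - [-1,0,0,0,0]

```text
clock: 8.9
eef_pos: [570.6, 143.7, 205.4]
eef_rot: [3.141, 0.0, 0.292]
wrist_force: [0.6, 0.6, -1.5]
finger_gap: 23.7
finger_force: 30.0
```

```bash
python3 - <<'E'
from h import *
s=manip.read_state(); print(s['clock'],s['eef_pos'],s['eef_rot'],s['finger_gap'],s['finger_force'],s['wrist_force'])
c=cam('wrist'); cv2.imwrite('pics/w2.png',c['img'])
W=cloud(c)
m=((W[...,2]>37)&(W[...,2]<55)&(np.hypot(W[...,0]-628,W[...,1]-162)<60)).astype(np.uint8)
n,l,st,ce=cv2.connectedComponentsWithStats(m)
for k in range(1,n):
    if st[k,4]>60:
        P=W[l==k]; print(st[k],P.mean(0).round(1),cv2.minAreaRect(P[:,:2].astype(np.float32)))
T=np.array([s['eef_pos'][0],s['eef_pos'][1]])
m=(W[...,2]>180)&(W[...,2]<245)&(np.hypot(W[...,0]-T[0],W[...,1]-T[1])<48)
for lo,hi in((192,207),(232,246)):
    q=m&(W[...,2]>lo)&(W[...,2]<hi); 
    if q.sum()>20: print(lo,q.sum(),W[q].mean(0).round(1),cv2.minAreaRect(W[q][:,:2].astype(np.float32)))
E
```

```text
8.9 [570.60282734 143.66339227 205.38729416] [3.14149072e+00 2.64746623e-04 2.91820691e-01] 23.743076226800305 29.999527037143707 [ 0.55864702  0.57961467 -1.52935018]
[ 279   90   79  104 7889] [630.3 164.5  40.5] ((629.1400146484375, 164.12767028808594), (79.47119140625, 60.106414794921875), 16.623363494873047)
192 7172 [593.  150.5 199.8] ((570.3536376953125, 143.64515686035156), (76.55973815917969, 56.241519927978516), 16.7271785736084)
232 7624 [573.3 144.6 239.5] ((570.7721557617188, 143.63507080078125), (40.212127685546875, 48.15212631225586), 17.27358055114746)
```

View pics/w2.png

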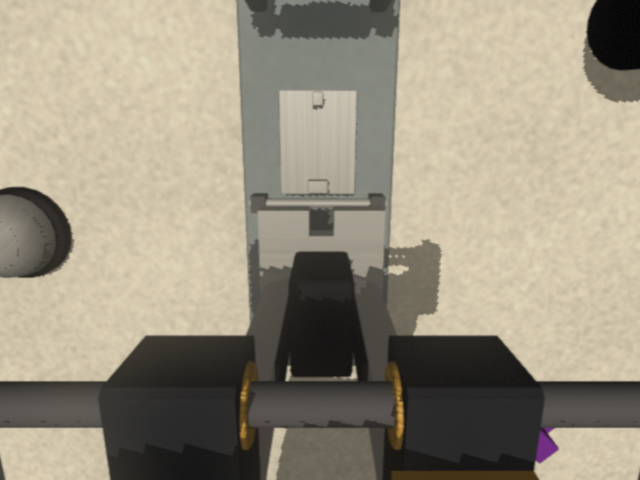

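The wrist view shows the held cap square in the fingers. The die is at (318,142), with the wide lug at (318,186) on the pedal side and the narrow lug at (317,100). The die measures 79.5x60.1 mm at (629,164), yaw 0.290, while the top view gave (628,162). I'll go 80 mm lower and measure once more.

Call:
arm_command:
  plan:
    - [-1,0,0,0.03,0]
    - [-1,0,0,0.03,0]
    - [-1,0,0,0.02,0]
    - [-1,0,0,0,0]
    - [-1,0,0,0,0]
    - [-1,0,0,0,0]

```text
clock: 9.7
eef_pos: [571.2, 144.4, 126.6]
eef_rot: [3.141, -0.002, 0.293]
wrist_force: [0.1, -0.3, -1.4]
finger_gap: 23.8
finger_force: 30.0
```

```bash
python3 - <<'E'
from h import *
s=manip.read_state(); T=s['eef_pos']; print(s['clock'],T,s['eef_rot'],s['wrist_force'])
c=cam('wrist'); W=cloud(c); I=c['img']
def f(nm,lo,hi,cx,cy,r):
    m=((W[...,2]>lo)&(W[...,2]<hi)&(np.hypot(W[...,0]-cx,W[...,1]-cy)<r)).astype(np.uint8)
    n,l,st,ce=cv2.connectedComponentsWithStats(m)
    for k in range(1,n):
        if st[k,4]>60:
            P=W[l==k]; rr=cv2.minAreaRect(P[:,:2].astype(np.float32)); print(nm,st[k],P.mean(0).round(1),rr)
            if nm!='lug' and st[k,4]>3000:
                d=np.array(rr[0])-T[:2]; y=s['eef_rot'][2]; print('  tool dx,dy',d@[np.cos(y),np.sin(y)],d@[np.sin(y),-np.cos(y)])
f('die',37,55,629,164,62); f('lug',46,55,629,164,50); f('cap',112,128,T[0],T[1],52)
E
```

```text
9.7 [571.17023191 144.44286696 126.61592356] [ 3.14137617e+00 -1.71924656e-03  2.92592244e-01] [ 0.06789417 -0.32930939 -1.41375199]
die [  268    79   101   135 12592] [631.9 165.   40.6] ((628.9205932617188, 164.08377075195312), (80.22490692138672, 60.19061279296875), 16.43143081665039)
  tool dx,dy 60.96106553535439 -2.1489128816279983
lug [311  81  14  19 261] [660.4 173.7  50. ] ((660.4904174804688, 173.84181213378906), (9.930205345153809, 7.463672161102295), 16.964012145996094)
lug [305 196  26  17 399] [598.2 154.5  49.7] ((597.5720825195312, 154.91586303710938), (9.717037200927734, 15.200182914733887), 16.963163375854492)
cap [ 258  206  128   90 7182] [594.  151.4 121. ] ((588.4841918945312, 149.71945190429688), (40.04584503173828, 56.2005729675293), 16.63200569152832)
  tool dx,dy 18.10005944356239 -0.05837030019492483
```

The die, the lug midpoint (629,164.3) and the yaw (0.292) all agree. I need to go dx +61 and dy -2.2 mm. First I'll stop just above the lugs.

Call:
arm_command:
  plan:
    - [-1,0.02,-0.001,0,0]
    - [-1,0.025,-0.001,0,0]
    - [-1,0.016,-0.0002,0,0]
    - [-1,0,0,0.02,0]
    - [-1,0,0,0.02,0]
    - [-1,0,0,0.012,0]
    - [-1,0,0,0,0]
    - [-1,0,0,0,0]
    - [-1,0,0,0,0]

```text
clock: 10.88
eef_pos: [628.8, 164.3, 74.2]
eef_rot: [3.141, -0.001, 0.293]
wrist_force: [-0.2, -0.3, -2.3]
finger_gap: 23.5
finger_force: 30.0
```

```bash
python3 - <<'E'
from h import *
for i in range(3):
    s=manip.read_state(); cam('wrist'); print(s['clock'],s['eef_pos'],s['eef_rot'],s['wrist_force'])
E
```

```text
10.875 [628.78654388 164.30524217  74.23358508] [ 3.14147072e+00 -1.19726482e-03  2.92823779e-01] [-0.21469073 -0.3397822  -2.27058522]
10.925 [628.76778603 164.27622988  74.12473299] [ 3.14149165e+00 -1.12205859e-03  2.92801950e-01] [ 0.54966287 -0.23209808 -1.55563829]
10.975 [628.6794081  164.27157121  73.98881785] [ 3.14151326e+00 -8.23011039e-04  2.92819925e-01] [ 0.18836274  1.0570063  -2.3079801 ]
```

Aligned with the die. Lowering slowly.

Call:
arm_command:
  plan:
    - [-1,0,0,0.003,0]
    - [-1,0,0,0.003,0]
    - [-1,0,0,0.002,0]
    - [-1,0,0,0.002,0]
    - [-1,0,0,0.0015,0]
    - [-1,0,0,0,0]
    - [-1,0,0,0,0]

```text
clock: 11.9
eef_pos: [628.5, 164.2, 62.0]
eef_rot: [3.142, -0.0, 0.293]
wrist_force: [0.2, -0.5, -2.6]
finger_gap: 23.5
finger_force: 30.0
```

At 62 mm there is no contact force, so the notches are over the lugs. I'll lower the last 4.5 mm.

Call:
arm_command:
  plan:
    - [-1,0,0,0.002,0]
    - [-1,0,0,0.0015,0]
    - [-1,0,0,0.001,0]
    - [-1,0,0,0,0]
    - [-1,0,0,0,0]

```text
clock: 12.52
eef_pos: [628.5, 164.2, 57.5]
eef_rot: [-3.142, -0.0, 0.293]
wrist_force: [-0.9, -0.4, -1.5]
finger_gap: 23.5
finger_force: 30.0
```

Call:
arm_command:
  plan:
    - [-1,0,0,0.0005,0]
    - [-1,0,0,0,0]
    - [0.0,0,0,0,0]
    - [0.0,0,0,0,0]
    - [0.0,0,0,0,0]
    - [0.0,0,0,0,0]
    - [0.0,0,0,0,0]
    - [0.0,0,0,0,0]

```text
clock: 13.52
eef_pos: [628.5, 164.2, 57.0]
eef_rot: [3.142, -0.0, 0.293]
wrist_force: [0.5, -0.7, 0.6]
finger_gap: 47.1
finger_force: 0.0
```

Call:
arm_command:
  plan:
    - [0,0,0,-0.01,0]
    - [0,0,0,-0.03,0]
    - [0,0,0,-0.05,0]
    - [0,0,0,-0.04,0]
    - [0,0,0,-0.01,0]
    - [0,-0.03,0,0,0]
    - [-1,-0.04,0,0,0]
    - [-1,-0.04,0,0,0]
    - [-1,-0.02,0,0,0]
    - [-1,-0.01,0,0,0]
    - [-1,0,0,0,0]
    - [-1,0,0,0,0]
    - [-1,0,0,0,0]
    - [-1,0,0,0,0]

```text
clock: 15.28
eef_pos: [494.6, 123.9, 196.7]
eef_rot: [-3.142, 0.0, 0.293]
wrist_force: [-0.2, 0.5, -0.3]
finger_gap: 0.4
finger_force: 0.0
```

```bash
python3 - <<'E'
from h import *
s=manip.read_state(); T=s['eef_pos']; print(s['clock'],T,s['eef_rot'],s['finger_gap'],s['wrist_force'])
c=cam('wrist'); W=cloud(c); I=c['img']; cv2.imwrite('pics/w3.png',I)
c2=cam('top'); V=cloud(c2)
def f(W,nm,lo,hi,cx,cy,r):
    m=((W[...,2]>lo)&(W[...,2]<hi)&(np.hypot(W[...,0]-cx,W[...,1]-cy)<r)).astype(np.uint8)
    n,l,st,ce=cv2.connectedComponentsWithStats(m)
    for k in range(1,n):
        if st[k,4]>60:
            P=W[l==k]; rr=cv2.minAreaRect(P[:,:2].astype(np.float32)); print(nm,st[k,4],P.mean(0).round(1),rr)
for X in (W,V):
    f(X,'grip',80,105,629,164,35); f(X,'foot',46,60,629,164,48); f(X,'pedal',20,80,502,125,50)
E
```

```text
15.275 [494.63992144 123.88447083 196.72284722] [-3.14158289e+00  3.57891832e-04  2.92859747e-01] 0.3561888321739281 [-0.20553217  0.51015839 -0.30906973]
grip 2107 [621.9 162.3  91.6] ((622.3718872070312, 162.45220947265625), (28.336572647094727, 24.0748291015625), 16.785099029541016)
foot 4637 [615.5 160.4  52. ] ((618.9530029296875, 161.44027709960938), (56.811424255371094, 56.117794036865234), 17.01767921447754)
pedal 10184 [511.1 128.7  56.6] ((512.5184326171875, 129.4944610595703), (76.16814422607422, 84.13585662841797), 16.83721160888672)
grip 183 [628.5 162.6  92.1] ((627.6259155273438, 162.3795623779297), (38.99971008300781, 24.253177642822266), 15.738171577453613)
foot 286 [645.2 165.2  52.1] ((638.93603515625, 165.964111328125), (52.15630340576172, 56.911312103271484), 16.15606117248535)
pedal 128 [491.6  92.2  61.4] ((491.9264221191406, 92.80342864990234), (22.584848403930664, 27.84949493408203), 15.122106552124023)
```

View pics/w3.png

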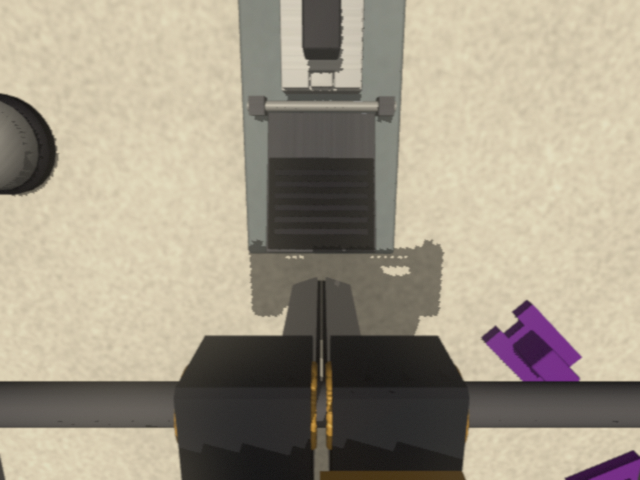

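The wrist view shows the cap seated around the wide lug at (322,78), with its foot top at z=52 as expected. The pedal tread is centred at (320,200). The TCP is on the press line, 140 mm in front of the die, with the fingers shut. I'll go down to just above the tread.

Call:
arm_command:
  plan:
    - [-1,0,0,0.03,0]
    - [-1,0,0,0.04,0]
    - [-1,0,0,0.03,0]
    - [-1,0,0,0.015,0]
    - [-1,0,0,0.008,0]
    - [-1,0,0,0.003,0]
    - [-1,0,0,0.003,0]
    - [-1,0,0,0.003,0]
    - [-1,0,0,0.003,0]
    - [-1,0,0,0,0]
    - [-1,0,0,0,0]

```text
clock: 16.75
eef_pos: [494.6, 123.8, 62.3]
eef_rot: [3.142, -0.001, 0.293]
wrist_force: [-0.1, -0.3, 4.8]
finger_gap: 0.7
finger_force: 2.1
```

Call:
arm_command:
  plan:
    - [-1,0,0,0.0025,0]
    - [-1,0,0,0.0025,0]
    - [-1,0,0,0.0025,0]
    - [-1,0,0,0.0025,0]
    - [-1,0,0,0.0025,0]
    - [-1,0,0,0.0025,0]
    - [-1,0,0,0.0025,0]
    - [-1,0,0,0.0025,0]
    - [-1,0,0,0,0]
    - [-1,0,0,0,0]

```text
clock: 18.0
eef_pos: [494.2, 123.7, 42.2]
eef_rot: [3.142, 0.001, 0.293]
wrist_force: [-3.4, -1.2, 7.3]
finger_gap: 0.6
finger_force: 3.4
```

Call:
arm_command:
  plan:
    - [-1,0,0,0.002,0]
    - [-1,0,0,0.002,0]
    - [-1,0,0,0.002,0]
    - [-1,0,0,0.0015,0]
    - [-1,0,0,0.001,0]
    - [-1,0,0,0.001,0]
    - [-1,0,0,0,0]
    - [-1,0,0,0,0]

```text
clock: 19.0
eef_pos: [493.8, 123.6, 32.5]
eef_rot: [-3.142, 0.002, 0.293]
wrist_force: [-6.1, -2.9, 7.5]
finger_gap: 0.1
finger_force: 4.3
```

Call:
arm_command:
  plan:
    - [-1,0,0,0.001,0]
    - [-1,0,0,0.0007,0]
    - [-1,0,0,0.0005,0]
    - [-1,0,0,0,0]
    - [-1,0,0,0,0]

```text
clock: 19.62
eef_pos: [493.7, 123.6, 30.3]
eef_rot: [-3.142, 0.002, 0.293]
wrist_force: [-6.0, -1.5, 9.2]
finger_gap: 0.1
finger_force: 4.5
```

Call:
arm_command:
  plan:
    - [-1,0,0,0.0004,0]
    - [-1,0,0,0.0004,0]
    - [-1,0,0,0,0]
    - [-1,0,0,0,0]

```text
clock: 20.12
eef_pos: [493.7, 123.6, 29.5]
eef_rot: [-3.142, 0.002, 0.293]
wrist_force: [-6.9, -2.2, 9.8]
finger_gap: 0.8
finger_force: 4.7
```

Call:
arm_command:
  plan:
    - [-1,0,0,0.0004,0]
    - [-1,0,0,0.0003,0]
    - [-1,0,0,0,0]
    - [-1,0,0,0,0]

```text
clock: 20.62
eef_pos: [493.7, 123.6, 29.0]
eef_rot: [-3.142, 0.002, 0.293]
wrist_force: [-8.2, -3.3, 11.2]
finger_gap: 0.5
finger_force: 5.7
```

Call:
arm_command:
  plan:
    - [-1,0,0,0.0004,0]
    - [-1,0,0,0,0]
    - [-1,0,0,0,0]

```text
clock: 21.0
eef_pos: [493.7, 123.6, 28.7]
eef_rot: [-3.142, 0.002, 0.293]
wrist_force: [-8.5, -2.8, 14.3]
finger_gap: 0.4
finger_force: 6.7
```

Force is rising, so the pedal is at its stop.

Call:
arm_command:
  plan:
    - [-1,0,0,0.0004,0]
    - [-1,0,0,0,0]
    - [-1,0,0,0,0]

```text
clock: 21.38
eef_pos: [493.8, 123.6, 28.5]
eef_rot: [3.142, 0.002, 0.293]
wrist_force: [-9.9, -2.7, 15.7]
finger_gap: 0.3
finger_force: 7.8
```

Call:
arm_command:
  plan:
    - [-1,0,0,0.0004,0]
    - [-1,0,0,0,0]
    - [-1,0,0,0,0]

```text
clock: 21.75
eef_pos: [493.8, 123.6, 28.2]
eef_rot: [3.142, 0.002, 0.293]
wrist_force: [-10.3, -3.0, 17.8]
finger_gap: 0.7
finger_force: 8.8
```

Call:
arm_command:
  plan:
    - [-1,0,0,0.0003,0]
    - [-1,0,0,0,0]
    - [-1,0,0,0,0]
    - [-1,0,0,0,0]
    - [-1,0,0,0,0]
    - [-1,0,0,0,0]
    - [-1,0,0,0,0]
    - [-1,0,0,0,0]
    - [-1,0,0,0,0]
    - [-1,0,0,0,0]
    - [-1,0,0,0,0]

```text
clock: 23.12
eef_pos: [493.8, 123.6, 28.0]
eef_rot: [3.142, 0.002, 0.293]
wrist_force: [-11.3, -3.0, 20.3]
finger_gap: 0.5
finger_force: 9.6
```

```bash
python3 - <<'E'
from h import *
c=cam('scene'); s=manip.read_state(); print(s['clock'],s['eef_pos'],s['wrist_force'])
cv2.imwrite('pics/s2.png',cv2.resize(c['img'][200:360,320:440],None,fx=3.6,fy=3.6,interpolation=cv2.INTER_CUBIC))
E
```

```text
23.175 [493.80580796 123.62838345  28.01519103] [-10.29424745  -3.68645091  19.44827093]
```

View pics/s2.png

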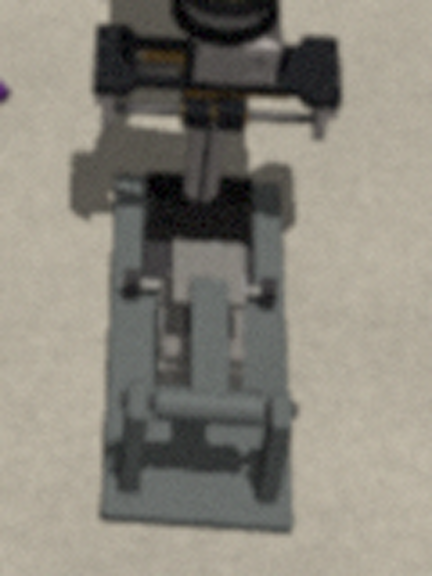

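The pedal is level under the fingers at (205,195) and the platen lies on the cap at (208,330), with about 20 N held for over a second. Now I'll let the pedal up slowly.

Call:
arm_command:
  plan:
    - [-1,0,0,-0.002,0]
    - [-1,0,0,-0.002,0]
    - [-1,0,0,-0.003,0]
    - [-1,0,0,-0.003,0]
    - [-1,0,0,-0.003,0]
    - [-1,0,0,-0.003,0]
    - [-1,0,0,-0.003,0]
    - [-1,0,0,-0.003,0]
    - [-1,0,0,-0.003,0]
    - [-1,0,0,-0.003,0]
    - [-1,0,0,-0.003,0]
    - [-1,0,0,-0.003,0]
    - [-1,0,0,-0.003,0]
    - [-1,0,0,-0.005,0]
    - [-1,0,0,-0.01,0]
    - [-1,0,0,-0.03,0]
    - [-1,0,0,-0.05,0]
    - [-1,0,0,-0.05,0]
    - [-1,0,0,0,0]
    - [-1,0,0,0,0]

```text
clock: 25.68
eef_pos: [493.8, 123.7, 208.5]
eef_rot: [-3.141, 0.002, 0.293]
wrist_force: [0.2, 0.5, 0.4]
finger_gap: 0.5
finger_force: 0.0
```

Call:
arm_command:
  plan:
    - [-1,-0.03,0,0,0]
    - [-1,-0.03,0,0,0]
    - [-1,0,0,0,0]
    - [-1,0,0,0,0]
    - [-1,0,0,0,0]
    - [-1,0,0,0,0]

```text
clock: 26.42
eef_pos: [437.2, 106.6, 208.9]
eef_rot: [-3.141, 0.001, 0.293]
wrist_force: [-0.9, -0.9, -0.0]
finger_gap: 0.5
finger_force: 0.0
```

```bash
python3 - <<'E'
from h import *
s=manip.read_state(); T=s['eef_pos']; print(s['clock'],T,s['wrist_force'],np.abs(s['qd']).max())
c=cam('wrist'); W=cloud(c); cv2.imwrite('pics/w4.png',c['img'])
V=cloud(cam('top'))
def f(W,nm,lo,hi,cx,cy,r):
    m=((W[...,2]>lo)&(W[...,2]<hi)&(np.hypot(W[...,0]-cx,W[...,1]-cy)<r)).astype(np.uint8)
    n,l,st,ce=cv2.connectedComponentsWithStats(m)
    for k in range(1,n):
        if st[k,4]>60:
            P=W[l==k]; rr=cv2.minAreaRect(P[:,:2].astype(np.float32)); print(nm,st[k,4],P.mean(0).round(1),rr)
for X in (W,V):
    f(X,'grip',80,105,629,164,35); f(X,'foot',46,60,629,164,48); f(X,'pedal',20,80,502,125,12)
f(V,'spare',35,70,598,-208,40)
E
```

```text
26.425 [437.20539406 106.57043949 208.87716798] [-0.867768   -0.92530015 -0.01133279] 0.004050299196918817
pedal 846 [502. 125.  61.] ((502.1693115234375, 124.9914321899414), (23.102460861206055, 23.80275535583496), 16.431171417236328)
grip 214 [626.1 161.5  91.4] ((626.9121704101562, 162.1722412109375), (40.309410095214844, 24.383195877075195), 16.518083572387695)
foot 573 [624.1 160.3  52.3] ((627.3599243164062, 162.2891845703125), (78.03274536132812, 56.7166862487793), 16.681800842285156)
spare 205 [ 597.7 -208.1   51.5] ((599.0171508789062, -209.3098907470703), (23.806774139404297, 41.172271728515625), 46.59309387207031)
```

View pics/w4.png

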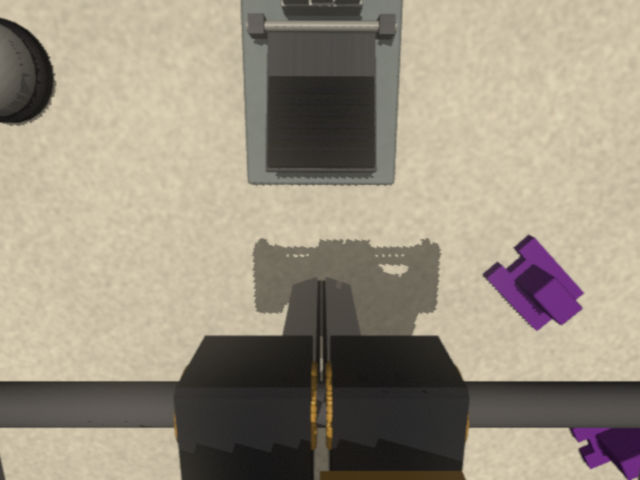

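The tread is back up at z=61 and visible at (320,125). The cap is at (627.4,162.3) in the top view, whose own die reading is (627.8,162.0), and it is flat at z=52. The hand is clear of everything, so I'm handing in.

```bash
python3 -c "
from cell import ticket; print(ticket.sign_off())"
```

```text
the job is handed in; nothing more can be done
None
```

The job is handed in, with no verdict returned: the notched cap is seated flat over both lugs, the pedal was held at its stop with about 20 N for over a second and is up again, the round cap is where it was, and the arm never went near the other desk things.

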